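Change the piece in a hydraulic hold-down and set it floating

ROBOT

A 7-joint arm with a two-finger parallel gripper is mounted at the origin on the work surface; the furniture and walls round the work are solid. World frame = base frame: x ahead of the robot, y to its left, z up, the work surface at z = 0. Lengths are in m, angles in rad, forces in N, time in s.
With the tool pointing down it reaches from about 0.4 to 0.85 m from the base axis. Payload 10.4 kg.
Tool frame: the origin (TCP) lies at the very end of the fingers, on their centre line; the grasp point (between the pads) lies 19 mm behind it; z points along the fingers, y is the line along which they close (so a half turn about z gives the same grasp; the last joint's range is limited). The gripper opens to 87 mm and grips with 3 to 60 N. Pads are 19 mm wide; open, the fingers measure 117 mm over their backs; the gripper's body (75 mm by 190 mm) begins 51 mm behind the grasp point.
Start: joints at [-1.346, 0.332, -0.065, 1.46, 0.022, 1.35, -0.088], TCP at [0.153, 0.606, 0.223] pointing down, gripper open.
Joint ranges: [-2.6, 2.6], [-0.5, 2.12], [-1.47, 1.34], [0.16, 2.42], [-1.27, 4.41], [0.06, 2.06], [-2.6, 2.6]. Speed limits (rad/s): [2.22, 2.22, 2.79, 2.79, 3.14, 3.14, 3.14].

INTERFACE

Orientations are given as a unit quaternion [x, y, z, w].
In Python, from bench import r gives the robot as it stands.
- The arm moves only by the shell command python3 -m crank 'ROWS' [FORCE]. ROWS is JSON, a list that holds one entry, the list of rows, each a list of 5 numbers: the shift along the tool's x, y, z in mm, then the turn about the tool's z in degrees, then the opening, from -1 (shut) to 1 (fully open). A call has 1 to 20 rows; each row is the pose to reach, as a shift and turn from the pose commanded when the call began, along the tool's axes at that moment; what a row does not reach only later rows make up. A row lasts 1/10 s, in which the tool goes at most 50 mm and 8.59 degrees, less where a joint would pass 70% of its speed; a pose out of reach is approached as far as the arm can. A call with a gripper value outside its range is refused whole. The fingers move at their own pace and stop on an object; FORCE is the grip in N (left out, the last holds). Time passes only in rows, so rows that repeat a pose let the fingers close. It gives the time, the measured TCP pose, the force, the opening and the grip force at its end, in the units of the state.
- r.read_state(): the state, without advancing time (a new reading comes with each control period).
- r.camera(name): name is "side" or "top" or "wrist"; returns a dict with "image" (400x640x3 uint8, red, green, blue), "vfov" (degrees; the focal length in pixels is half the picture's height over the tangent of half this angle, whatever the lens; pixels are square), "cx", "cy" (the principal point, pixels), "k1" (the pictures are not rectified: a ray, as slopes to the right and down, at radius r is drawn at 1 + k1 r^2 times it, then the intrinsics apply), "eye" and "attitude" of the camera in the world. Camera axes: x right, y down, z forward; pixel columns grow to the right and rows downward; lengths in m; the calibration is good to about 2 mm. A picture is of the moment at which its call begins. There is no depth.
- r.close_job(): hands the job in; it is judged then, once.
The state is a dict: "time": time; "joint_positions": joint angles; "joint_vel": joint speeds; "joint_torque": joint torques, N m; "ee_pos": TCP position; "eef_rot": TCP orientation; "ft_force": force on the tool from outside, world axes, zero at the start; "torque": the same for the moment, N m; "width": finger opening in m; "grip_force": force on a finger pad.
Only numpy, scipy, OpenCV 4.12 (cv2) and the standard library are available. Lean on these libraries where they do the work, as an engineer would, in place of code of your own. Each camera call takes 0.05 s, during which the arm holds its last target. There are 200 camera calls.

TASK

Change the workpiece in the hydraulic hold-down, in this order: take the square-tube offcut off the bed and leave it lying in the steel tray; stand the angle iron squarely on the bed between the side rails, its flat foot pointing to the hold-down arm's hinge and its upright leg on the side away from the hinge, and let go; push the control lever through its light notch and over the stiff detent until it sits in the float notch at the far end; then, the arm being unlocked, bring the arm over by its handle bar until its pad rests on the foot. Let go of everything and leave the tools lying about where they are.

Things in the scene. Friction and masses are not known exactly. Their poses are not given: they have to be found in the camera images.
- station: hold-down station fixed to the table: grey base plate, x = -70 to +200, y = -205 to +115 mm, 12 mm thick. Origin at table height under the middle of the bed, z up; +x points from the bed to the arm's hinge (roughly away from the robot); valve and lever stand on its -y side. Two hinge cheeks, 127 mm high, stand at x = 125 to 175 mm; an actuator drum beside them, y = 31 to 84 mm, is 89 mm high
- bed_center (a point): middle of the top face of the bed, 22 mm above the table, where the middle of the angle iron's foot belongs; axes as the station's. The bed is a steel pad 110 mm (x) by 120 mm (y). Two side rails along x, 10 mm higher than the bed, leave 92 mm between them (y = -46 to +46 mm); a rear stop 8 mm high has its face at x = +48 mm; the front (-x) is open
- lever_knob (a point): middle of the lever's black round knob, 36 mm in diameter and 45 mm tall, 122 mm from the lever's pivot; 181 to 192 mm above the table; the knob's top reaches 213 mm: carry things above or around it
- lever_pivot (a point): the lever's pivot on top of the aluminium valve block, 70 mm above the table; the lever swings in the plane x-z of the station (its axes are the station's)
- lever (a joint): lever angle (rad), growing as the knob moves to the station's +x; the lever leans (value - 0.425) rad from upright to +x. Rests: -0.04 neutral; 0.35 lower (after a light crest at 0.16, 5 N at the knob); 0.90 float, against the end stop (after a stiff crest at 0.62, 11 N). Starts in or between the first two; past a crest it springs on to the next notch. Only in float is the hold-down arm unlocked
- hold_arm (a joint): hold-down arm angle (rad): 0 raised, 100 degrees above level (leaning a little back from the bed); 1.745 level, pad on the angle iron's foot; stop 1.79. A pin blocks it near 0 until the lever is in float. Then 1 to 4 N at the handle moves it; it stays put while steeper than about 70 degrees above level, and below that sinks by its own weight, damped, under 1 rad/s
- holder_handle (a point): grip point on the arm's handle bar: a level steel bar 16 mm in diameter, along the station's y, at the free end of the arm, out to its +y side (15 to 111 mm from the arm's middle plane; this point at 75 mm), 145 mm from the hinge axis; 205 mm above the table when raised, 62 mm when down. Its frame turns with the arm
- holder_hinge (a point): the arm's hinge axis (along the station's y), in the arm's middle plane, 62 mm above the table, 150 mm behind the middle of the bed; axes as the station's
- holder_pad (a point): middle of the round face (26 mm in diameter) of the arm's pad
- tray: open dark steel tray fixed to the table, 180 mm (x) by 140 mm (y), 30 mm high, walls and floor 3 to 5 mm thick; origin under its middle at table height. It stands left or right of the station
- tube_center (a point): centre of the square-tube offcut, dark steel, 40 mm wide (x), 85 mm long (y), 40 mm high, 0.3 kg, that lies on the bed at the start, its length about along the station's x; take it across its 40 mm width
- angle_center (a point): angle iron standing left or right of the station (where the tray is not), dark steel, 0.5 to 0.75 kg: foot 76 (x) by 76 (y) by 6 mm, upright leg 85 mm high, 6 mm thick, 76 mm wide along the foot's +y edge (y = +32 to +38 mm). This point is over the middle of the foot, 42.5 mm above its underside. Loaded rightly its +y points to the station's -x
- angle_leg (a point): point in the middle plane of the angle iron's upright leg, 65 mm above the underside (20 mm below the leg's top edge), 35 mm to +y of point angle_center; a good place to pinch its 6 mm thickness (along y). Axes as point angle_center
- tape: bystander: yellow tape measure 63 x 97 x 37 mm, behind and left of the station; leave it
- magnet: bystander: red welding magnet square 105 x 105 x 17 mm, right of the station; leave it
Mind the look-alikes: they are no part of the job. Of the things like the part that bears angle_center, leave any that is purple; of the rest the smaller one is meant. Several things have the shape of the tray; the one meant has the colours described above.

How it is judged:
On the way, in this order (a step that is already met when the one before it is completed fails the run):
1. the tube offcut lies in the tray, let go (x of tube_center in the frame of tray between -0.08 and 0.08 m and y of tube_center in the frame of tray between -0.06 and 0.06 m and height (world z) of tube_center below 0.05 m and linear speed of tube below 0.02 m/s and contact force between the fingers and tube below 0.1 N), for 0.2 s.
2. the angle iron stands squarely on the bed, foot to the hinge, let go (x of angle_center in the frame of station between -0.017 and 0.017 m and y of angle_center in the frame of station between -0.014 and 0.014 m and z of angle_center in the frame of station between 0.056 and 0.072 m and angle between angle_center's own z axis and vertical below 0.1 rad and angle between the x axis of station and the y axis of angle_center, either way round below 0.2 rad and x of angle_leg in the frame of station below -0.01 m and linear speed of angle_iron below 0.02 m/s and contact force between the fingers and angle_iron below 0.1 N), for 0.2 s.
3. the lever is over the stiff detent in the float notch (value of joint lever between 0.8 and 0.93 rad), for 0.2 s.
4. the arm's pad rests on the angle iron's foot (value of joint hold_arm above 1.7 rad and contact force between hold_arm and angle_iron above 0.3 N and velocity of joint hold_arm below 0.05 rad/s), for 0.2 s.
At the end, for the whole second after the job is handed in: Tube in the tray. Angle iron flat on the bed, within 17 mm (x) and 14 mm (y) of its middle, square within 0.2 rad, leg away from the hinge. Lever in the float notch (0.80 to 0.93 rad). Arm down (over 1.70 rad), its pad pressing on the foot. All released; tools left alone (30 mm) (all of step 1 and all of step 2 and all of step 3 and all of step 4); the robot touches nothing.
It fails at once if the yellow tape measure is moved more than 30 mm (distance of tape from where it was at the start of the episode above 0.03 m).
It fails at once if the red magnet square is moved more than 30 mm (distance of magnet from where it was at the start of the episode above 0.03 m).
It also fails if it takes over 72 s, if anything falls off the work surface, if the arm or the gripper's body presses on something with over 40 N, if the wrist force passes 120 N, or if a joint passes its speed limit or range.

## Working session

There is one attempt and no reset: what is moved stays moved. The work goes in short steps, Python scripts to look and compute and a shell command to move; the robot and the scene stay as the last step left them, time stands still between calls to the robot, and variables do not carry over. Pictures are saved under pics/ and viewed, at most 10 in all, crops included, and the job is handed in when it is done.

```bash
ls; mkdir -p pics; cat > h.py <<'E'
import numpy as np, cv2, json, os
from scipy.spatial.transform import Rotation as R
def intr(c):
    f=200/np.tan(np.radians(c["vfov"])/2); return f
def rot(c):
    a=np.array(c["attitude"],float)
    return R.from_quat(a).as_matrix() if a.size==4 else a.reshape(3,3)
def snap(r,name,tag):
    c=r.camera(name); cv2.imwrite(f"pics/{tag}.png",np.ascontiguousarray(c["image"][...,::-1]))
    m={k:(np.array(v).tolist()) for k,v in c.items() if k!="image"}
    json.dump(m,open(f"pics/{tag}.json","w")); return c
def load(tag): return json.load(open(f"pics/{tag}.json"))
def und(c,uv):
    f=intr(c); K=np.array([[f,0,c["cx"]],[0,f,c["cy"]],[0,0,1]])
    return cv2.undistortPointsIter(np.array(uv,float).reshape(-1,1,2),K,np.array([c["k1"],0,0,0,0.]),None,None,(3,100,1e-10)).reshape(-1,2)
def ray(c,uv):
    p=und(c,uv); d=np.c_[p,np.ones(len(p))]@rot(c).T; return np.array(c["eye"]),d
def at(c,uv,z):
    e,d=ray(c,uv); return e+d*((z-e[2])/d[:,2])[:,None]
def proj(c,P):
    q=(np.atleast_2d(P)-np.array(c["eye"]))@rot(c); s=q[:,:2]/q[:,2:]
    s=s*(1+c["k1"]*(s**2).sum(1))[:,None]; return s*intr(c)+[c["cx"],c["cy"]]
E
python3 - <<'E'
from bench import r
from h import *
for n in("top","side"):
    c=snap(r,n,n+"0"); print(n,{k:v for k,v in c.items() if k!="image"})
print(r.read_state())
E
```

```text
pics
top {'vfov': 46.891944006420005, 'cx': 323.8376404366597, 'cy': 199.60754507170208, 'k1': 0.0015615188189732712, 'eye': array([ 0.33495833, -0.03176443,  1.94052481]), 'attitude': array([-0.7039171 ,  0.70773492, -0.03986822,  0.04497242])}
side {'vfov': 48.449791755018424, 'cx': 321.9697838071512, 'cy': 198.75710156300022, 'k1': -0.10781145184000623, 'eye': array([-0.08888004,  0.98460301,  1.22726082]), 'attitude': array([-0.24967111,  0.88083282, -0.38670135,  0.11072464])}
{'time': 0.1, 'joint_positions': array([-1.34558775,  0.33281316, -0.06466382,  1.46086341,  0.0216276 ,
        1.34992742, -0.08847791]), 'joint_vel': array([-2.91580382e-05, -4.64879299e-04, -1.55057070e-03, -3.02063573e-03,
       -1.03693024e-03,  7.23389086e-05, -1.09366756e-03]), 'joint_torque': array([ 1.19663509e-03, -6.24539638e+01,  2.43509287e-02, -3.90718639e+01,
       -6.14207634e-02,  3.65872588e-02,  3.68616634e-05]), 'ee_pos': array([0.15324687, 0.60555124, 0.22182773]), 'eef_rot': array([ 1.23580873e-01,  9.92334286e-01, -6.57039415e-04, -3.17058339e-05]), 'ft_force': array([ 0.22183477, -0.46421201,  0.53962288]), 'torque': array([ 0.02464309, -0.0250501 , -0.025656  ]), 'grip_force': 0.0, 'width': 0.08722074922775849}
```

View pics/top0.png

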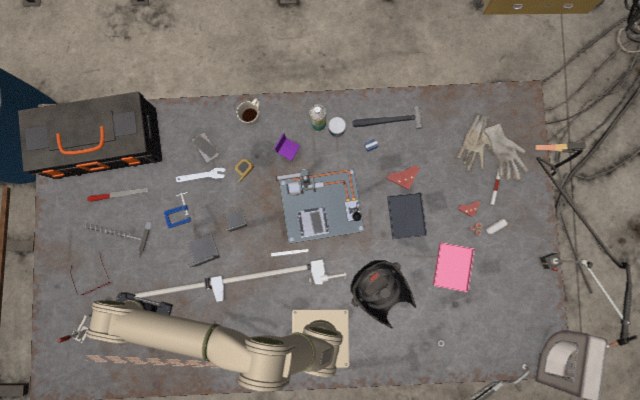

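View pics/side0.png

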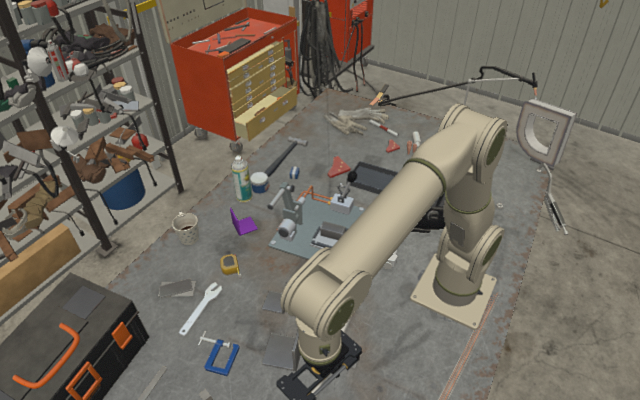

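The top view shows the station at about (322,207), the dark tray at (407,215), a pink look-alike tray at (455,268), and the robot base at (320,340). The angle iron candidates are at (236,219), (204,250) and (205,148), plus the purple one at (288,147). I'll enlarge this area.

```bash
python3 - <<'E'
import cv2
im=cv2.imread("pics/top0.png"); cv2.imwrite("pics/top0c.png",cv2.resize(im[120:280,180:440],None,fx=3.07,fy=3.07,interpolation=cv2.INTER_CUBIC))
E
```

```text
(no output)
```

View pics/top0c.png

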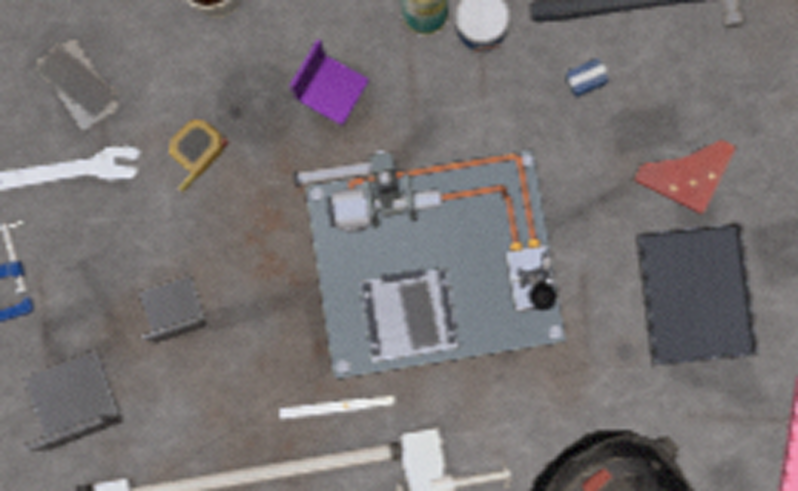

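Crop: the base-plate corners are at about (335,376), (565,338), (531,152) and (306,184). The knob is at (543,295) and the handle bar runs (298-370,176). The tube on the bed is at (419,312). The small angle iron is at (173,308), with the larger look-alike at (75,400). The tray is at (697,294). Next I'll compute positions.

```bash
python3 - <<'E'
from h import *
c=load("top0"); cr=lambda p:np.array(p)/3.07+[180,120]
co=at(c,cr([(335,377),(566,340),(531,152),(306,184)]),.012)[:,:2]
P=np.array([[-70,115],[-70,-205],[200,-205],[200,115]])/1000
a,b=P-P.mean(0),co-co.mean(0)
th=np.arctan2((a[:,0]*b[:,1]-a[:,1]*b[:,0]).sum(),(a*b).sum())
M=np.array([[np.cos(th),-np.sin(th)],[np.sin(th),np.cos(th)]]); o=co.mean(0)-M@P.mean(0)
print("station",o,np.degrees(th),"res",(P@M.T+o-co).round(4).tolist())
w2s=lambda p:(np.array(p)[:2]-o)@M
kn=at(c,cr([(543,295)]),.2)[0]; print("knob",kn,w2s(kn))
tu=at(c,cr([(401,282),(425,277),(438,341),(414,347)]),.062);print("tube",tu.mean(0),w2s(tu.mean(0)),"edge",np.diff(tu[:,:2],axis=0).tolist())
tr=at(c,cr([(638,232),(741,224),(755,353),(651,364)]),.03);print("tray",tr.mean(0),np.diff(tr[:,:2],axis=0).tolist())
sm=at(c,cr([(140,290),(190,278),(205,322),(150,340)]),.0);print("small",sm[:,:2].tolist())
h=at(c,cr([(298,179),(370,168)]),.205);print("handle",w2s(h[0]),w2s(h[1]))
for n,p in(("tape",(197,150)),("magnet",(690,178))):print(n,at(c,cr([p]),.02)[0])
E
```

```text
station [0.47172527 0.02612593] 8.698707699947784 res [[-0.002, 0.002], [-0.0021, -0.0001], [0.0049, -0.0036], [-0.0007, 0.0017]]
knob [ 0.48141696 -0.14437306  0.2       ] [-0.0162058  -0.17000354]
tube [0.47174059 0.01107226 0.062     ] [-0.00226155 -0.01488283] edge [[0.006510374087861703, -0.0320080885249396], [-0.08531619569931304, -0.016932264474634712], [-0.0077726680123796354, 0.03184110843098427]]
tray [ 0.49743337 -0.36241302  0.03      ] [[0.010133955290211993, -0.14009627968340976], [-0.17508357140119313, -0.013494485537821954], [-0.0140213161323553, 0.13999599933855617]]
small [[0.5082603921196422, 0.3974074176063472], [0.5244704579458062, 0.32872234759708047], [0.4636599860859787, 0.3071042189098448], [0.43936895404667736, 0.38225283570018365]]
handle [0.1737308  0.10711365] [0.17334127 0.01664247]
tape [0.69979591 0.31823732 0.02      ]
magnet [ 0.6564547  -0.35980987  0.02      ]
```

```bash
cat >> h.py <<'E'
def go(r,x,y,z,yaw):
    "shift in mm along tool axes and turn in deg to bring TCP to x,y,z with tool y at yaw (deg) from world y (mod 180)"
    s=r.read_state(); m=R.from_quat(s["eef_rot"]); d=m.inv().apply(np.array([x,y,z])-s["ee_pos"])*1000
    ty=m.as_matrix()[:,1]; cur=np.degrees(np.arctan2(-ty[0],ty[1])); t=-((yaw-cur+90)%180-90)
    print("t",round(s["time"],2),"tcp",s["ee_pos"].round(4),"yaw",round(cur,2),"tilt",m.as_matrix()[:,2].round(3),"F",s["ft_force"].round(1),"w",round(s["width"],4),"q",s["joint_positions"].round(2),"\n shift",d.round(1),"turn",round(t,1))
E
python3 - <<'E'
from bench import r
from h import *
go(r,.43,.33,.3,8.7)
go(r,.472,.011,.2,11.3)
E
```

```text
t 0.1 tcp [0.1532 0.6056 0.2218] yaw -14.2 tilt [-0.    -0.001 -1.   ] F [ 0.2 -0.5  0.5] w 0.0872 q [-1.35  0.33 -0.06  1.46  0.02  1.35 -0.09] 
 shift [-335.9 -199.4  -77.9] turn -22.9
t 0.1 tcp [0.1532 0.6056 0.2218] yaw -14.2 tilt [-0.    -0.001 -1.   ] F [ 0.2 -0.5  0.5] w 0.0872 q [-1.35  0.33 -0.06  1.46  0.02  1.35 -0.09] 
 shift [-454.8 -498.2   22.5] turn -25.5
```

```bash
python3 -m crank '[[[-40,-24,-10,-3,1],[-80,-48,-20,-6,1],[-120,-72,-30,-9,1],[-160,-96,-40,-12,1],[-200,-120,-50,-15,1],[-240,-144,-60,-18,1],[-280,-166,-70,-21,1],[-310,-185,-78,-23,1],[-336,-199,-78,-23,1],[-336,-199,-78,-23,1],[-336,-199,-78,-23,1],[-336,-199,-78,-23,1]]]' && python3 - <<'E'
from bench import r
from h import *
c=snap(r,"wrist","w1"); print({k:v for k,v in c.items() if k!="image"})
go(r,.472,.011,.2,11.3)
E
```

```text
time: 1.3
ee_pos: [0.4292, 0.3316, 0.3002]
eef_rot: [-0.078, 0.997, 0.0, -0.0]
ft_force: [0.3, -0.6, -0.3]
width: 0.0869
grip_force: 0.0
{'vfov': 61.39761518010418, 'cx': 322.9740411150528, 'cy': 199.95598611800037, 'k1': -0.024622476638537245, 'eye': array([0.3602923 , 0.3200314 , 0.46195954]), 'attitude': array([0.64506676, 0.75344388, 0.09654135, 0.0830118 ])}
t 1.35 tcp [0.4292 0.3316 0.3003] yaw 8.92 tilt [-0.001  0.    -1.   ] F [ 0.2 -0.3 -0.1] w 0.0872 q [-0.88  0.11  0.16  1.56 -0.02  1.46  1.  ] 
 shift [   7.4 -323.4  100.2] turn -2.4
```

View pics/w1.png

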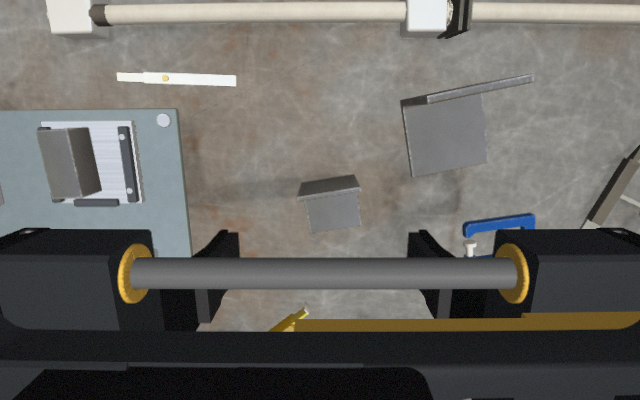

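The wrist view shows the small angle iron at (330,205). Its leg is on the robot side: top edge (299,195)-(361,188), base (304,184)-(355,176). That is already the wanted orientation. The tube on the bed is at about (65,160), and the larger look-alike is at (445,130).

```bash
python3 - <<'E'
from h import *
c=load("w1")
t=at(c,[(299,195),(361,188)],.085);b=at(c,[(304,184),(355,176)],0);f=at(c,[(312,234),(361,226)],.006)
print(t,b,f,sep="\n"); print(at(c,[(37,136),(75,129),(83,189),(50,196)],.062))
im=cv2.imread("pics/w1.png"); 
a=cv2.resize(im[160:250,280:380],None,fx=4,fy=4,interpolation=cv2.INTER_CUBIC);b=cv2.resize(im[110:220,20:140],None,fx=3.27,fy=3.27,interpolation=cv2.INTER_CUBIC)
cv2.imwrite("pics/w1c.png",np.hstack([a,b[:360]]))
E
```

```text
[[0.45597632 0.30677945 0.085     ]
 [0.43683678 0.37586974 0.085     ]]
[[0.46075992 0.30854873 0.        ]
 [0.43855866 0.37709358 0.        ]]
[[0.53033085 0.33032118 0.006     ]
 [0.50754835 0.39770308 0.006     ]]
[[ 0.43818162 -0.01296102  0.062     ]
 [ 0.42307493  0.03339003  0.062     ]
 [ 0.49529565  0.04139731  0.062     ]
 [ 0.51082595 -0.00059473  0.062     ]]
```

View pics/w1c.png

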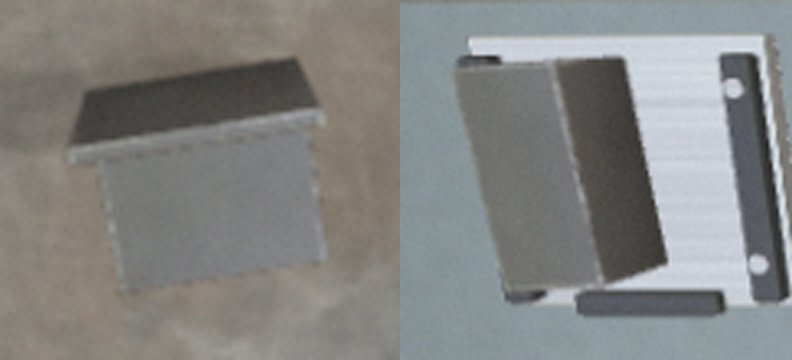

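```bash
python3 - <<'E'
from bench import r
from h import *
c=load("w1")
t=at(c,[(297.5,197),(360.5,187)],.085);b=at(c,[(302,182.5),(354.5,174.5)],0);f=at(c,[(310.5,232.5),(361.5,225.5)],.003)
for q in(t,b,f): d=q[1]-q[0];print(q.mean(0).round(4),"len",np.linalg.norm(d).round(4),"yaw",np.degrees(np.arctan2(-d[0],d[1])).round(2))
T=at(c,[(36.8,131.4),(66.8,129),(82,197.5),(52.1,198.7)],.062);print(T.round(4).tolist(),T.mean(0))
e=(T[0]+T[1]-T[2]-T[3]); print("tube yaw",np.degrees(np.arctan2(-e[1],-e[0])),np.linalg.norm(e)/2)
# bed rear stop / rail check: bed white corners at z=.022
go(r,.472,.012,.2,11.3)
E
```

```text
[0.4472 0.3402 0.085 ] len 0.0733 yaw 18.13
[0.4478 0.3408 0.    ] len 0.074 yaw 17.68
[0.5186 0.3633 0.003 ] len 0.0742 yaw 17.13
[[0.4327, -0.0129, 0.062], [0.4245, 0.0235, 0.062], [0.5065, 0.0399, 0.062], [0.5139, 0.0019, 0.062]] [0.46941913 0.01309644 0.062     ]
tube yaw 10.808247987867146 0.08305957922341733
t 1.35 tcp [0.4292 0.3316 0.3003] yaw 8.92 tilt [-0.001  0.    -1.   ] F [ 0.2 -0.3 -0.1] w 0.0872 q [-0.88  0.11  0.16  1.56 -0.02  1.46  1.  ] 
 shift [   7.2 -322.4  100.2] turn -2.4
```

```bash
python3 -m crank '[[[1,-40,0,0,1],[2,-80,0,-1,1],[3,-120,10,-2,1],[4,-160,20,-2,1],[5,-200,40,-2,1],[6,-240,60,-2,1],[7,-280,80,-2,1],[8,-310,100,-2,1],[9,-322,120,-2,1],[9,-322,140,-2,1],[9,-322,140,-2,1],[9,-322,140,-2,1],[9,-322,140,-2,1]]]' 30 && python3 - <<'E'
from bench import r
from h import *
c=snap(r,"wrist","w2")
go(r,.470,.0125,.038,11)
E
```

```text
time: 2.65
ee_pos: [0.4712, 0.0119, 0.1616]
eef_rot: [-0.095, 0.995, 0.0, 0.001]
ft_force: [-0.3, -1.3, -0.6]
width: 0.0872
grip_force: 0.0
t 2.7 tcp [0.4712 0.0118 0.1616] yaw 10.87 tilt [ 0.002  0.001 -1.   ] F [0.9 0.2 1.4] w 0.0868 q [-0.57  0.02  0.45  1.96 -0.01  1.16  1.65] 
 shift [  1.3   0.9 123.6] turn -0.1
```

View pics/w2.png

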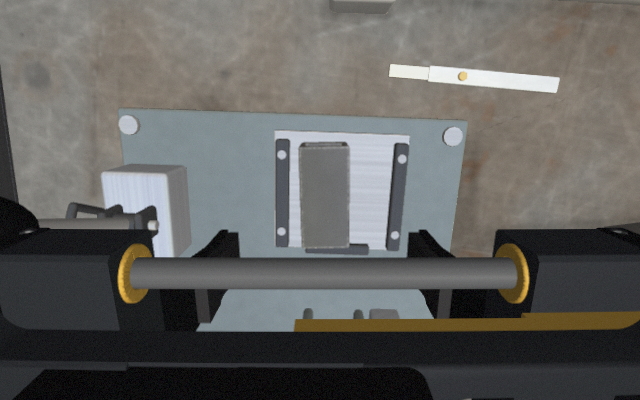

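The wrist view shows the tube at (299-349, 143-248) between the rails. The plate's front corners are at (119,108) and (467,122), and the bed's front corners at (275,131) and (410,135). The lever has left the frame; it lies left of the valve at (145,210). I'll refine the station and tube poses.

```bash
python3 - <<'E'
from bench import r
from h import *
c=load("w2")
A=at(c,[(119,108),(467,122)],.012)[:,:2]; B=at(c,[(275,131),(410,135)],.022)[:,:2]; C=at(c,[(288.5,140),(394,143)],.032)[:,:2]
for q in(A,B,C): d=q[1]-q[0];print(q.tolist(),np.linalg.norm(d),np.degrees(np.arctan2(-d[0],d[1])))
from scipy.optimize import least_squares
P=np.array([[-70,-205],[-70,115],[-55,-60],[-55,60]])/1000;Q=np.vstack([A,B])
f=lambda v:(P@np.array([[np.cos(v[2]),-np.sin(v[2])],[np.sin(v[2]),np.cos(v[2])]]).T+v[:2]-Q).ravel()
s=least_squares(f,[.47,.026,.15]);print("station",s.x[:2],np.degrees(s.x[2]),(s.fun*1e3).round(1))
T=at(c,[(299,143),(349,143),(349,248),(300,248)],.062);print("tube",T.mean(0),T.round(4).tolist())
E
```

```text
[[0.43333867309584756, -0.18337441395168677], [0.3866373922719088, 0.1275883131647712]] 0.3144500394121475 8.541013535563618
[[0.42668447031811885, -0.04045122246679923], [0.40764121981985646, 0.07700001045726843]] 0.11898503059176463 9.209650283517341
[[0.43119414673900563, -0.026664594041499127], [0.41664276340697404, 0.06256536760742532]] 0.09040867664524381 9.26211050188994
station [0.47197483 0.02684523] 8.66039626891357 [ 0.3 -3.  -1.2  2.4 -0.  -0.3  0.9  0.9]
tube [0.46786804 0.01143467 0.062     ] [[0.429, -0.0158, 0.062], [0.4217, 0.0219, 0.062], [0.5065, 0.0399, 0.062], [0.5142, -0.0002, 0.062]]
```

```bash
python3 -m crank '[[[1,1,30,0,1],[1,1,60,0,1],[1,1,90,0,1],[1,1,110,0,1],[1,1,123,0,1],[1,1,123,0,1],[1,1,123,0,-1],[1,1,123,0,-1],[1,1,123,0,-1],[1,1,123,0,-1],[1,1,123,0,-1],[1,1,123,0,-1],[1,1,123,0,-1],[1,1,123,0,-1]]]' 30
```

```text
time: 4.1
ee_pos: [0.4694, 0.012, 0.0376]
eef_rot: [-0.094, 0.996, 0.0, 0.0]
ft_force: [-0.5, 0.2, 2.3]
width: 0.0401
grip_force: 29.9
```

```bash
python3 -m crank '[[[0,0,-25,0,-1],[0,0,-60,0,-1],[0,0,-100,0,-1],[0,0,-140,0,-1],[0,0,-180,0,-1],[0,0,-215,0,-1],[0,0,-225,0,-1],[0,0,-225,0,-1]]]' && python3 - <<'E'
from bench import r
from h import *
go(r,.497,-.362,.263,4.5)
E
```

```text
time: 4.9
ee_pos: [0.4697, 0.0118, 0.2628]
eef_rot: [-0.094, 0.996, 0.0, 0.001]
ft_force: [-0.8, 0.5, -5.4]
width: 0.0402
grip_force: 29.9
t 4.9 tcp [0.4697 0.0118 0.2628] yaw 10.8 tilt [ 0.001  0.001 -1.   ] F [-0.8  0.5 -5.4] w 0.0402 q [-0.59 -0.06  0.45  1.81  0.03  1.38  1.62] 
 shift [  43.3 -372.3   -0.4] turn 6.3
```

```bash
python3 -m crank '[[[5,-35,0,1,-1],[10,-75,0,2,-1],[15,-115,0,3,-1],[20,-155,0,4,-1],[25,-195,0,5,-1],[30,-235,0,6,-1],[34,-275,0,6,-1],[38,-315,0,6,-1],[42,-350,0,6,-1],[43,-372,0,6,-1],[43,-372,20,6,-1],[43,-372,60,6,-1],[43,-372,100,6,-1],[43,-372,140,6,-1],[43,-372,180,6,-1],[43,-372,210,6,-1],[43,-372,225,6,-1],[43,-372,232,6,-1],[43,-372,232,6,-1],[43,-372,232,6,-1]]]' && python3 - <<'E'
from bench import r
from h import *
go(r,.497,-.362,.023,4.5)
E
```

```text
time: 6.9
ee_pos: [0.4975, -0.3623, 0.0317]
eef_rot: [-0.042, 0.999, -0.0, 0.001]
ft_force: [-0.5, -1.2, -4.2]
width: 0.0399
grip_force: 29.9
t 6.9 tcp [ 0.4975 -0.3623  0.0317] yaw 4.79 tilt [ 0.001 -0.001 -1.   ] F [-0.5 -1.2 -4.2] w 0.0399 q [ 0.03  0.57  0.69  1.71 -0.42  1.01  2.52] 
 shift [0.5 0.3 8.7] turn 0.3
```

```bash
python3 -m crank '[[[0,0,4,0,-1],[0,0,8,0,-1],[0,0,8,0,-1],[0,0,8,0,1],[0,0,8,0,1],[0,0,8,0,1],[0,0,8,0,1],[0,0,8,0,1],[0,0,-20,0,1],[0,0,-60,0,1],[0,0,-100,0,1],[0,0,-150,0,1],[0,0,-200,0,1],[0,0,-240,0,1],[0,0,-240,0,1]]]' && python3 - <<'E'
from bench import r
from h import *
c=snap(r,"wrist","w3")
go(r,.4504,.3414,.27,107.7)
E
```

```text
time: 8.4
ee_pos: [0.4983, -0.3635, 0.2765]
eef_rot: [-0.042, 0.999, -0.002, 0.004]
ft_force: [-0.3, -0.5, -0.4]
width: 0.0872
grip_force: 0.0
t 8.45 tcp [ 0.4977 -0.3626  0.2732] yaw 4.79 tilt [ 0.004 -0.002 -1.   ] F [ 0.9 -1.1 -0.7] w 0.087 q [-0.05  0.35  0.8   1.45 -0.25  1.44  2.4 ] 
 shift [-11.7 705.5   1.6] turn 77.1
```

View pics/w3.png

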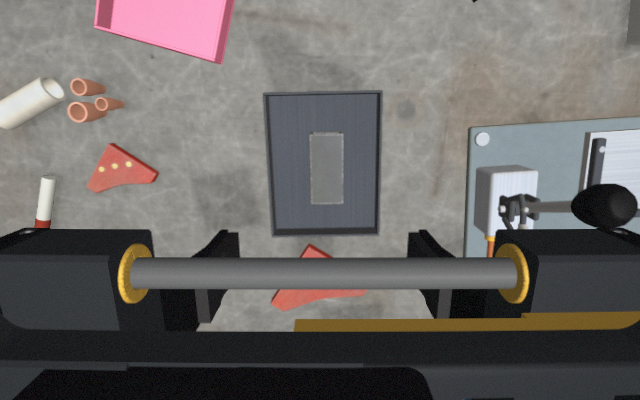

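The tube lies in the middle of the dark tray at (326,168). The lever knob is at (605,205) and nearly upright. Now for the angle iron.

```bash
python3 -m crank '[[[0,25,0,2,1],[-1,65,0,6,1],[-2,110,0,11,1],[-3,155,0,16,1],[-4,200,0,21,1],[-5,245,0,26,1],[-6,290,0,31,1],[-7,335,0,36,1],[-8,380,0,41,1],[-9,425,0,46,1],[-10,470,0,51,1],[-10,515,0,56,1],[-11,560,0,61,1],[-11,605,0,66,1],[-12,650,0,72,1],[-12,685,0,77,1],[-12,705,0,77,1],[-12,705,0,77,1],[-12,705,0,77,1]]]' && python3 - <<'E'
from bench import r
from h import *
c=snap(r,"wrist","w4")
go(r,.4504,.3414,.046,107.7)
im=cv2.imread("pics/w4.png"); cv2.imwrite("pics/w4.png",cv2.resize(im,None,fx=1.25,fy=1.25,interpolation=cv2.INTER_CUBIC))
E
```

```text
time: 10.35
ee_pos: [0.4501, 0.3406, 0.2698]
eef_rot: [0.589, 0.808, -0.001, 0.0]
ft_force: [-0.6, -0.3, -0.0]
width: 0.087
grip_force: 0.0
t 10.4 tcp [0.4505 0.34   0.2702] yaw -72.22 tilt [-0.    -0.001 -1.   ] F [ 0.1 -0.4  1. ] w 0.0869 q [-0.97  0.17  0.28  1.57 -0.05  1.41 -0.38] 
 shift [  1.5   0.4 224.2] turn 0.1
```

View pics/w4.png

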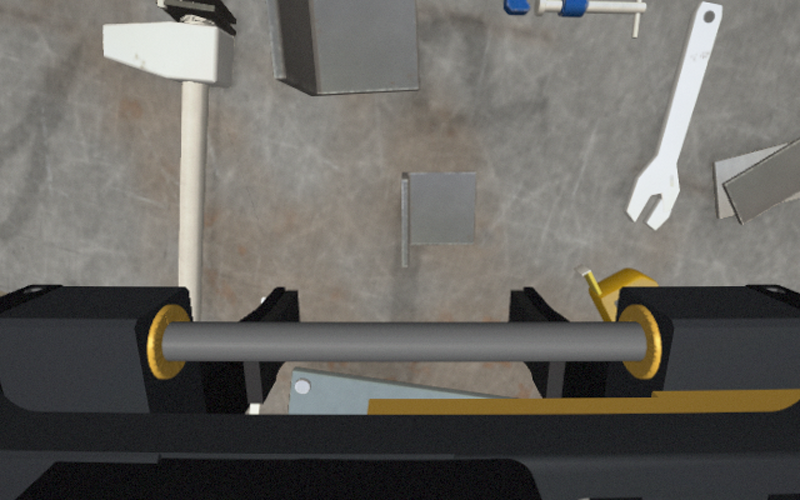

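In the wrist view (1.25x) the leg's top edge runs along (406,172)-(406,267), with the foot to its right reaching (476,243).

```bash
python3 - <<'E'
from bench import r
from h import *
c=load("w4")
t=at(c,np.array([(406,172),(406,267)])/1.25,.085); d=t[0]-t[1]; print(t,np.linalg.norm(d),np.degrees(np.arctan2(-d[0],d[1])),t.mean(0))
f=at(c,np.array([(476,172),(476,243)])/1.25,.006);print(f)
go(r,t[:,0].mean(),t[:,1].mean(),.046,107.7)
E
```

```text
[[0.43757287 0.38143582 0.085     ]
 [0.46236526 0.30473924 0.085     ]] 0.08060414441607607 17.913579774334522 [0.44996906 0.34308753 0.085     ]
[[0.50621132 0.39741461 0.006     ]
 [0.53152853 0.32894223 0.006     ]]
t 10.4 tcp [0.4505 0.34   0.2702] yaw -72.22 tilt [-0.    -0.001 -1.   ] F [ 0.1 -0.4  1. ] w 0.0869 q [-0.97  0.17  0.28  1.57 -0.05  1.41 -0.38] 
 shift [  3.3   0.5 224.2] turn 0.1
```

```bash
python3 -m crank '[[[2,0,40,0,1],[2,0,85,0,1],[2,0,130,0,1],[2,0,170,0,1],[2,0,200,0,1],[2,0,218,0,1],[2,0,224,0,1],[2,0,224,0,1],[2,0,224,0,-1],[2,0,224,0,-1],[2,0,224,0,-1],[2,0,224,0,-1],[2,0,224,0,-1],[2,0,224,0,-1],[2,0,224,0,-1],[2,0,224,0,-1],[2,0,224,0,-1],[2,0,224,0,-1]]]' 50 && python3 - <<'E'
from bench import r
from h import *
th=np.radians(8.7); S=np.array([.472,.0268]); M=np.array([[np.cos(th),-np.sin(th)],[np.sin(th),np.cos(th)]])
p=S+M@np.array([-.035,0]); print(p)
go(r,*p,.14,98.7)
E
```

```text
time: 12.2
ee_pos: [0.4493, 0.3438, 0.0465]
eef_rot: [0.589, 0.808, 0.0, -0.0]
ft_force: [0.4, 0.1, -0.9]
width: 0.0151
grip_force: 0.0
[0.43740271 0.02150587]
t 12.2 tcp [0.4493 0.3438 0.0465] yaw -72.2 tilt [ 0.  0. -1.] F [ 0.4  0.1 -0.9] w 0.0151 q [-0.94  0.37  0.25  1.82 -0.11  0.96 -0.34] 
 shift [-303.2 -109.8  -93.5] turn 9.1
```

```bash
python3 -m crank '[[[0,0,0,0,-1],[0,0,0,0,-1],[0,0,0,0,-1],[0,0,-5,0,-1],[0,0,-15,0,-1],[0,0,-40,0,-1],[0,0,-70,0,-1],[0,0,-95,0,-1],[0,0,-95,0,-1],[0,0,-95,0,-1]]]' && python3 - <<'E'
from bench import r
from h import *
go(r,.4374,.0215,.14,98.7)
c=snap(r,"wrist","w5")
E
```

```text
time: 13.2
ee_pos: [0.4489, 0.3437, 0.1411]
eef_rot: [0.589, 0.808, 0.0, -0.0]
ft_force: [-0.3, -0.1, -5.9]
width: 0.0058
grip_force: 50.0
t 13.2 tcp [0.4489 0.3437 0.1411] yaw -72.19 tilt [-0.  0. -1.] F [-0.3 -0.1 -5.9] w 0.0058 q [-0.96  0.26  0.27  1.74 -0.07  1.15 -0.36] 
 shift [-303.2 -109.5    1.1] turn 9.1
```

```bash
python3 -m crank '[[[-15,-5,0,1,-1],[-45,-16,0,2,-1],[-80,-29,0,3,-1],[-115,-42,0,4,-1],[-150,-54,0,5,-1],[-185,-67,0,6,-1],[-220,-80,0,7,-1],[-250,-91,0,8,-1],[-275,-100,0,9,-1],[-293,-106,0,9,-1],[-303,-109,0,9,-1],[-303,-109,0,9,-1],[-303,-109,0,9,-1],[-303,-109,0,9,-1]]]' && python3 - <<'E'
from bench import r
from h import *
go(r,.4374,.0225,.072,98.7)
c=snap(r,"wrist","w6")
im=cv2.imread("pics/w6.png"); cv2.imwrite("pics/w6.png",cv2.resize(im,None,fx=1.25,fy=1.25,interpolation=cv2.INTER_CUBIC))
E
```

```text
time: 14.65
ee_pos: [0.438, 0.023, 0.1413]
eef_rot: [0.65, 0.76, -0.0, -0.0]
ft_force: [-0.4, 0.8, -6.1]
width: 0.0056
grip_force: 50.0
t 14.65 tcp [0.438  0.023  0.1413] yaw -81.11 tilt [-0.  0. -1.] F [-0.4  0.8 -6.1] w 0.0056 q [-0.67 -0.04  0.51  2.06  0.02  1.12 -0.02] 
 shift [-0.5 -0.6 69.3] turn 0.2
```

View pics/w6.png

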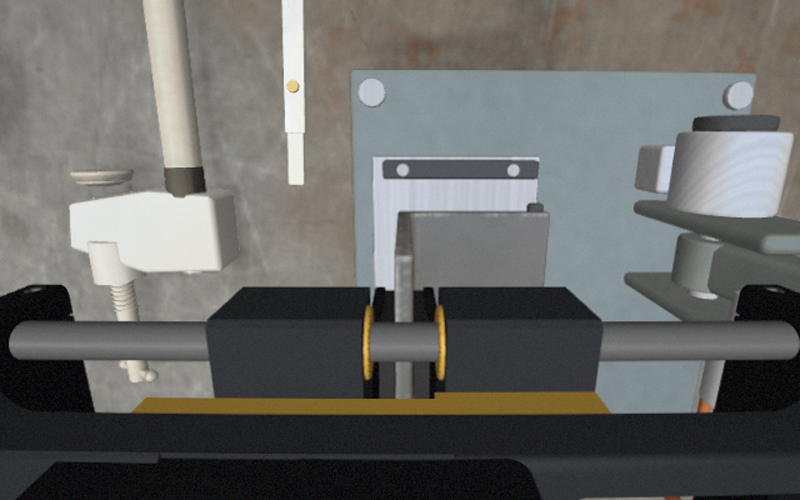

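In the wrist view (1.25x) the iron is gripped square. Its leg top is at (404,212), the foot's outer corner is at (549,212), and the +y rail's inner edge runs (385,180)-(537,179). The bed's front corner is at (374,157). I'll check the fit.

```bash
python3 - <<'E'
from bench import r
from h import *
c=load("w6"); S=np.array([.472,.0268]); th=np.radians(8.7); M=np.array([[np.cos(th),-np.sin(th)],[np.sin(th),np.cos(th)]])
s=lambda uv,z:((at(c,np.array(uv)/1.25,z)[:,:2]-S)@M*1e3).round(1).tolist()
print("plate(-70,115)(200?,115)",s([(350,70),(757,73)],.012)); print("bed (-55,60)(55,60)",s([(374,157),(540,157)],.022)); print("rail in y46",s([(385,180),(537,179)],.032))
print("foot corner",s([(549,212)],.1015)," leg top",s([(398,212),(411,212)],.18))
E
```

```text
plate(-70,115)(200?,115) [[-70.3, 113.3], [196.6, 114.2]]
bed (-55,60)(55,60) [[-54.9, 58.7], [53.8, 59.1]]
rail in y46 [[-47.4, 44.7], [49.8, 45.7]]
foot corner [[35.0, 36.0]]  leg top [[-37.2, 48.9], [-33.4, 48.9]]
```

```bash
python3 -m crank '[[[0,-1,20,0,-1],[0,-1,40,0,-1],[0,-1,55,0,-1],[0,-1,63,0,-1],[0,-1,68,0,-1],[0,-1,70,0,-1],[0,-1,72,0,-1],[0,-1,72,0,-1],[0,-1,72,0,-1]]]' && python3 - <<'E'
from bench import r
from h import *
go(r,.4374,.0225,.0685,98.7)
E
```

```text
time: 15.6
ee_pos: [0.4374, 0.0219, 0.0699]
eef_rot: [0.651, 0.759, 0.0, 0.0]
ft_force: [0.9, -0.4, -6.1]
width: 0.0052
grip_force: 50.0
t 15.6 tcp [0.4374 0.0219 0.0699] yaw -81.2 tilt [ 0.001  0.    -1.   ] F [ 0.9 -0.4 -6.1] w 0.0052 q [-0.66  0.07  0.53  2.13 -0.04  0.95  0.04] 
 shift [0.6 0.1 1.4] turn 0.1
```

```bash
python3 -m crank '[[[0,0,1,0,-1],[0,0,2,0,-1],[0,0,2,0,-1],[0,0,2,0,-0.7],[0,0,2,0,-0.5],[0,0,2,0,-0.5],[0,0,2,0,0],[0,0,2,0,0],[0,0,2,0,0],[0,0,2,0,0],[0,0,-20,0,0],[0,0,-50,0,0],[0,0,-90,0,0],[0,0,-130,0,0],[0,0,-165,0,0],[0,0,-180,0,0],[0,0,-180,0,0]]]' && python3 - <<'E'
from bench import r
from h import *
go(r,.4374,.0215,.25,98.7)
c=snap(r,"wrist","w7"); snap(r,"top","top7"); snap(r,"side","side7")
a=cv2.imread("pics/w7.png"); b=cv2.imread("pics/top7.png"); s=cv2.imread("pics/side7.png")
b=cv2.resize(b[155:255,260:390],(390,300),interpolation=cv2.INTER_CUBIC); s=cv2.resize(s[160:270,250:393],(390,300),interpolation=cv2.INTER_CUBIC)
o=np.zeros((600,790,3),np.uint8); o[:300,:480]=cv2.resize(a,(480,300)); o[300:,:390]=b; o[300:,400:]=s
cv2.imwrite("pics/m7.png",o)
E
```

```text
time: 17.3
ee_pos: [0.4382, 0.022, 0.2517]
eef_rot: [0.651, 0.759, 0.002, 0.001]
ft_force: [0.1, -0.6, 0.2]
width: 0.0432
grip_force: 0.0
t 17.3 tcp [0.4382 0.022  0.2517] yaw -81.2 tilt [ 0.004  0.002 -1.   ] F [ 0.1 -0.6  0.2] w 0.0432 q [-0.69 -0.15  0.49  1.9   0.07  1.37 -0.06] 
 shift [-0.4 -0.9  1.7] turn 0.1
```

View pics/m7.png

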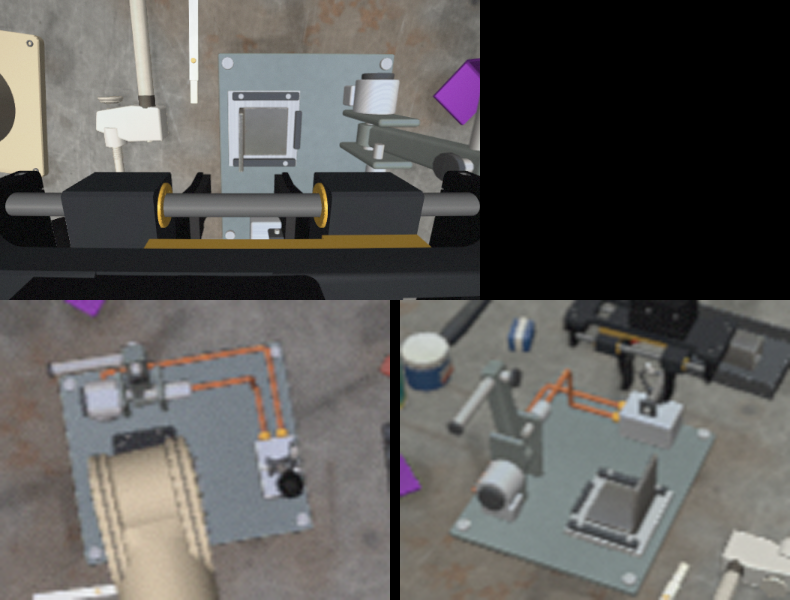

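The iron stands square between the rails, let go, foot towards the hinge. The raised arm and its handle are visible, and the knob is at (290,484) in the top crop. Next I'll triangulate the knob.

```bash
python3 - <<'E'
from bench import r
from h import *
S=np.array([.472,.0262]); th=np.radians(8.7); M=np.array([[np.cos(th),-np.sin(th)],[np.sin(th),np.cos(th)]])
obs=[(load("top7"),(356.7,216.3)),(load("w3"),(605,205))]
A=[];b=[]
for c,uv in obs:
    e,d=ray(c,[uv]); d=d[0]/np.linalg.norm(d[0]); Q=np.eye(3)-np.outer(d,d); A.append(Q);b.append(Q@e)
X=np.linalg.lstsq(np.vstack(A),np.hstack(b),rcond=None)[0]
print("knob",X,(X[:2]-S)@M,np.hstack(b)-np.vstack(A)@X)
for c,uv in obs: q=at(c,[uv],.19)[0]; print(q,(q[:2]-S)@M)
q=at(load("w3"),[(505,208)],.07)[0];print("pivot?",(q[:2]-S)@M)
for x in(-.075,): go(r,*(S+M@np.array([x,-.17])),.16,-81.3)
E
```

```text
knob [ 0.48107133 -0.14445056  0.18709482] [-0.01684579 -0.17005917] [ 6.32330343e-04 -8.40437174e-05  5.83271372e-05 -6.32330343e-04
  8.40437174e-05 -5.83271372e-05]
[ 0.48146539 -0.1443515   0.19      ] [-0.01644128 -0.17002086]
[ 0.47981199 -0.14702733  0.19      ] [-0.01848041 -0.1724158 ]
pivot? [ 0.01853912 -0.1861993 ]
t 17.45 tcp [0.4366 0.0217 0.2485] yaw -81.2 tilt [-0.001 -0.    -1.   ] F [ 0.2 -0.1 -0.1] w 0.0433 q [-0.69 -0.14  0.49  1.91  0.07  1.37 -0.06] 
 shift [-170.9  -39.5   88.5] turn 0.1
```

```bash
python3 -m crank '[[[-20,-5,0,0,-1],[-55,-13,0,0,-1],[-95,-22,0,0,-1],[-130,-30,0,0,-1],[-155,-36,0,0,-1],[-171,-40,0,0,-1],[-171,-40,0,0,-1],[-171,-40,25,0,-1],[-171,-40,55,0,-1],[-171,-40,80,0,-1],[-171,-40,89,0,-1],[-171,-40,89,0,-1],[-171,-40,89,0,-1]]]' && python3 - <<'E'
from bench import r
from h import *
go(r,.4374,.0215,.25,98.7)
c=snap(r,"wrist","w8"); snap(r,"side","side8")
a=cv2.imread("pics/w8.png"); s=cv2.imread("pics/side8.png")
o=np.vstack([cv2.resize(a,(480,300)),cv2.resize(s[140:240,260:420],(480,300),interpolation=cv2.INTER_CUBIC)])
cv2.imwrite("pics/m8.png",o)
E
```

```text
time: 18.75
ee_pos: [0.4242, -0.1531, 0.1612]
eef_rot: [0.651, 0.759, 0.0, 0.0]
ft_force: [-0.4, -0.5, 0.3]
width: 0.0003
grip_force: 0.0
t 18.75 tcp [ 0.4242 -0.1531  0.1612] yaw -81.18 tilt [ 0. -0. -1.] F [-0.4 -0.5  0.3] w 0.0003 q [-0.54 -0.06  0.78  2.01  0.04  1.17  0.37] 
 shift [170.5  39.9 -88.8] turn 0.1
```

View pics/m8.png

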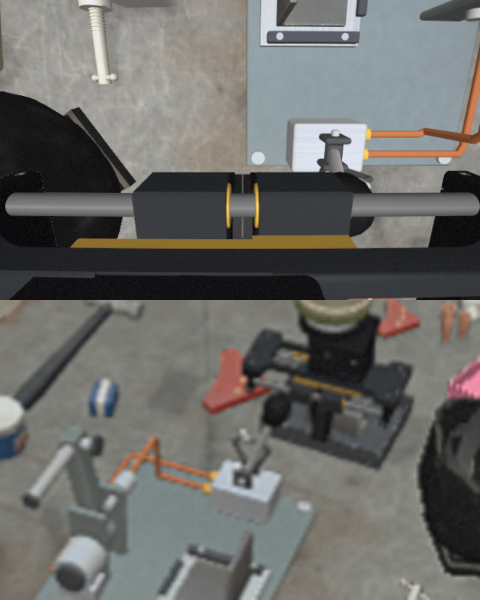

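The fingers are behind the knob: they sit at (245,210) in the wrist view, and the knob is just ahead at (360,205). Pushing along tool +y.

```bash
python3 -m crank '[[[0,10,0,0,-1],[0,20,0,0,-1],[0,28,0,0,-1],[0,36,0,0,-1],[0,44,0,0,-1],[0,52,0,0,-1]]]' && python3 -m crank '[[[0,6,0,0,-1],[0,12,0,0,-1],[0,18,0,0,-1],[0,24,0,0,-1],[0,24,0,0,-1]]]'
```

```text
time: 19.45
ee_pos: [0.4759, -0.1452, 0.1607]
eef_rot: [0.651, 0.759, 0.0, 0.0]
ft_force: [-0.0, -0.3, 0.4]
width: 0.0002
grip_force: 0.0
time: 19.95
ee_pos: [0.4989, -0.1421, 0.1606]
eef_rot: [0.651, 0.759, -0.001, -0.0]
ft_force: [-4.5, 0.4, 6.0]
width: 0.0006
grip_force: 3.0
```

```bash
python3 -m crank '[[[0,5,0,0,-1],[0,10,0,0,-1]]]' && python3 -m crank '[[[0,5,0,0,-1],[0,10,0,0,-1]]]' && python3 - <<'E'
from bench import r
from h import *
go(r,.4374,.0215,.25,98.7)
c=snap(r,"wrist","w9"); snap(r,"side","side9")
a=cv2.imread("pics/w9.png"); s=cv2.imread("pics/side9.png")
o=np.vstack([cv2.resize(a,(480,300)),cv2.resize(s[140:240,260:420],(480,300),interpolation=cv2.INTER_CUBIC)])
cv2.imwrite("pics/m9.png",o)
E
```

```text
time: 20.15
ee_pos: [0.5085, -0.1405, 0.1606]
eef_rot: [0.651, 0.759, -0.0, -0.0]
ft_force: [-2.6, -1.3, 3.8]
width: 0.0003
grip_force: 1.9
time: 20.35
ee_pos: [0.5192, -0.1383, 0.1604]
eef_rot: [0.651, 0.759, 0.0, 0.0]
ft_force: [0.6, 0.1, 0.0]
width: 0.0005
grip_force: 0.0
t 20.35 tcp [ 0.5192 -0.1383  0.1604] yaw -81.18 tilt [ 0.  0. -1.] F [0.6 0.1 0. ] w 0.0005 q [-0.51  0.22  0.78  1.81 -0.17  1.18  0.48] 
 shift [170.4 -56.3 -89.6] turn 0.1
```

View pics/m9.png

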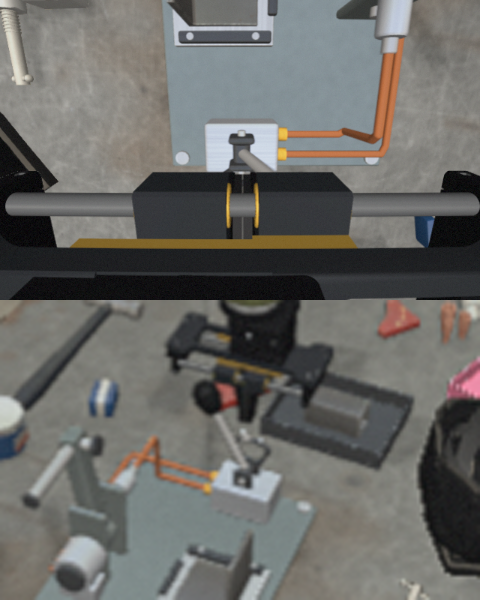

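The wrist and side views show the lever leaning hard to +x with the fingers no longer touching it, so it has sprung on towards the float notch. That was my 12th picture, so I have gone over the limit of 10. I won't view any more and will check by numbers only. Next I'll lift away and go behind the handle bar.

```bash
python3 -m crank '[[[0,-10,-5,0,-1],[0,-12,-35,0,-1],[0,-12,-75,0,-1],[0,-12,-110,0,-1],[20,5,-115,0,-1],[50,30,-115,0,-1],[80,55,-115,0,-1],[110,80,-115,0,-1],[140,105,-115,0,-1],[170,130,-115,0,-1],[200,155,-115,0,-1],[225,175,-115,0,-1],[245,193,-115,0,-1],[245,193,-115,0,-1],[245,193,-115,0,-1],[245,193,-115,0,-1]]]' && python3 - <<'E'
from bench import r
from h import *
S=np.array([.472,.0262]); th=np.radians(8.7); M=np.array([[np.cos(th),-np.sin(th)],[np.sin(th),np.cos(th)]])
go(r,*(S+M@np.array([.215,.075])),.178,-81.3)
c=snap(r,"top","top10"); im=c["image"].astype(int)
# knob: dark blob near predictions for each notch
for v in(.35,.9):
    for px in (0.,.01,.017):
        l=v-.425; P=np.r_[S+M@np.array([px+.122*np.sin(l),-.17]),.07+.122*np.cos(l)]; print(v,px,proj(c,P).round(1))
sub=im[170:240,330:385].max(2); m=(sub<45).astype(np.uint8)
n,l,st,ce=cv2.connectedComponentsWithStats(m)
for k in range(1,n):
    if st[k,4]>12: print(st[k],ce[k]+[330,170])
E
```

```text
time: 22.05
ee_pos: [0.6717, 0.1317, 0.2757]
eef_rot: [0.651, 0.759, -0.0, 0.0]
ft_force: [0.3, -0.3, -0.3]
width: 0.0002
grip_force: 0.0
t 22.05 tcp [0.6717 0.1317 0.2757] yaw -81.28 tilt [ 0. -0. -1.] F [ 0.3 -0.3 -0.3] w 0.0002 q [-0.68  0.5   0.65  1.22 -0.3   1.51  0.08] 
 shift [ 0.9  1.6 97.7] turn 0.0
0.35 0.0 [[356.4 214.4]]
0.35 0.01 [[356.  211.8]]
0.35 0.017 [[355.7 210. ]]
0.9 0.0 [[353.4 198.1]]
0.9 0.01 [[353.  195.5]]
0.9 0.017 [[352.7 193.7]]
[19 19  8  9 56] [352.17857143 192.80357143]
```

The knob moved from (356.7,216.3) to (352.2,192.8). That matches float with the pivot at about x = 19 mm. Now I'll descend behind the bar and pull it over.

```bash
python3 -m crank '[[[1,2,25,0,-1],[1,2,55,0,-1],[1,2,85,0,-1],[1,2,98,0,-1],[1,2,98,0,-1],[1,-6,98,0,-1],[1,-14,98,0,-1],[1,-22,98,0,-1],[1,-30,98,0,-1],[1,-38,98,0,-1],[1,-46,98,0,-1]]]' && python3 -m crank '[[[0,-8,0,0,-1],[0,-16,0,0,-1],[0,-24,0,0,-1],[0,-32,0,0,-1],[0,-40,0,0,-1]]]'
```

```text
time: 23.2
ee_pos: [0.6258, 0.127, 0.1782]
eef_rot: [0.651, 0.759, 0.001, 0.0]
ft_force: [2.8, 0.2, 2.7]
width: 0.0006
grip_force: 1.4
time: 23.7
ee_pos: [0.5858, 0.1207, 0.1772]
eef_rot: [0.651, 0.759, -0.0, -0.0]
ft_force: [3.1, 0.0, 0.5]
width: 0.0008
grip_force: 0.7
```

```bash
python3 -m crank '[[[0,-8,0,0,-1],[0,-16,0,0,-1],[0,-24,0,0,-1],[0,-30,0,0,-1],[0,-30,0,0,-1],[0,-30,0,0,-1],[0,-30,0,0,-1],[0,-30,0,0,-1],[0,-30,0,0,-1],[0,-30,0,0,-1]]]' && python3 -m crank '[[[0,10,-20,0,-1],[0,10,-60,0,-1],[0,10,-90,0,-1],[0,10,-90,0,-1],[0,10,-90,0,-1],[0,10,-90,0,-1],[0,10,-90,0,-1],[0,10,-90,0,-1],[0,10,-90,0,-1],[0,10,-90,0,-1],[0,10,-90,0,-1]]]' && python3 - <<'E'
from bench import r
from h import *
S=np.array([.472,.0262]); th=np.radians(8.7); M=np.array([[np.cos(th),-np.sin(th)],[np.sin(th),np.cos(th)]])
s=r.read_state();print((s["ee_pos"][:2]-S)@M)
go(r,*(S+M@np.array([.1,.25])),.3,-81.3)
c=snap(r,"top","top11"); c2=snap(r,"side","side11")
# expected bar end (y=111 mm) pixel vs arm angle, in side and top views
for a in(.7,1.2,1.745):
    f=np.radians(100)-a
    for y in(.03,.075,.111):
        P=np.r_[S+M@np.array([.15-.145*np.cos(f),y]),.062+.145*np.sin(f)]
        u=[proj(k,P)[0] for k in(c,c2)]; print(a,y,u[0].round(0),c["image"][int(round(u[0][1])),int(round(u[0][0]))],u[1].round(0),c2["image"][int(round(u[1][1])),int(round(u[1][0]))])
E
```

```text
time: 24.7
ee_pos: [0.5571, 0.1162, 0.1775]
eef_rot: [0.651, 0.759, -0.0, 0.0]
ft_force: [-0.0, 0.3, 0.1]
width: 0.0004
grip_force: 0.0
time: 25.8
ee_pos: [0.5669, 0.1178, 0.2675]
eef_rot: [0.651, 0.759, -0.0, -0.0]
ft_force: [0.1, 0.4, 0.1]
width: 0.0005
grip_force: 0.0
[0.10766759 0.07615111]
t 25.8 tcp [0.5669 0.1178 0.2675] yaw -81.2 tilt [-0.  0. -1.] F [0.1 0.4 0.1] w 0.0005 q [-0.85  0.23  0.68  1.55 -0.15  1.41 -0.01] 
 shift [173.9  -7.4 -32.5] turn 0.1
0.7 0.03 [301. 200.] [126 135 143] [306. 203.] [124 136 135]
0.7 0.075 [289. 202.] [145 135 115] [301. 211.] [ 94 101  97]
0.7 0.111 [280. 204.] [194 179 156] [296. 218.] [94 98 95]
1.2 0.03 [304. 215.] [177 178 189] [320. 217.] [144 145 142]
1.2 0.075 [292. 217.] [136 125 109] [315. 226.] [166 169 168]
1.2 0.111 [283. 218.] [192 175 155] [310. 233.] [75 79 79]
1.745 0.03 [305. 221.] [127 127 132] [325. 234.] [109 110 108]
1.745 0.075 [295. 223.] [113 104  89] [320. 242.] [131 136 138]
1.745 0.111 [286. 225.] [182 168 148] [316. 249.] [124 137 135]
```

```bash
python3 -m crank '[[[0,0,-20,0,-1],[-30,-10,-30,0,-1],[-65,-22,-30,0,-1],[-100,-35,-30,0,-1],[-135,-48,-30,0,-1],[-170,-60,-30,0,-1],[-205,-73,-30,0,-1],[-235,-85,-30,0,-1],[-250,-88,-30,0,-1],[-250,-88,-30,0,-1],[-250,-88,-30,0,-1],[-250,-88,-30,0,-1],[-250,-88,-30,0,-1],[-250,-88,-30,0,-1],[-250,-88,-30,0,-1],[-250,-88,-30,0,-1],[-250,-88,-30,0,-1]]]' && python3 - <<'E'
from bench import r
from h import *
S=np.array([.472,.0262]); th=np.radians(8.7); M=np.array([[np.cos(th),-np.sin(th)],[np.sin(th),np.cos(th)]])
go(r,.5,0,.3,-81.3)
c2=snap(r,"side","side12"); snap(r,"wrist","w12"); a=cv2.imread("pics/side12.png").astype(float);b=cv2.imread("pics/side9.png").astype(float)
D=np.abs(a-b).mean(2); D=cv2.GaussianBlur(D,(0,0),.7)
W=lambda x,y,z:np.r_[S+M@np.array([x,y]),z]
for ang in np.arange(0,1.80,.15).tolist()+[1.745,1.79]:
    f=np.radians(100)-ang
    u=np.vstack([proj(c2,W(.15-.145*np.cos(f),y,.062+.145*np.sin(f))) for y in np.linspace(.03,.108,25)]).round().astype(int)
    print(round(ang,3),D[u[:,1],u[:,0]].mean().round(1),a[u[:,1],u[:,0]].mean(0).round(0),u[0],u[-1])
E
```

```text
time: 27.6
ee_pos: [0.5182, -0.1427, 0.2975]
eef_rot: [0.651, 0.759, 0.0, -0.0]
ft_force: [0.1, -0.4, -0.2]
width: 0.0003
grip_force: 0.0
t 27.6 tcp [ 0.5182 -0.1427  0.2975] yaw -81.19 tilt [ 0.  0. -1.] F [ 0.1 -0.4 -0.2] w 0.0003 q [-0.59  0.12  0.85  1.61 -0.09  1.46  0.43] 
 shift [143.8   3.8  -2.5] turn 0.1
0.0 48.8 [116. 122. 122.] [280 191] [270 206]
0.15 14.8 [122. 128. 128.] [286 193] [275 207]
0.3 26.2 [124. 130. 129.] [292 194] [281 209]
0.45 3.6 [107. 111. 108.] [297 197] [287 212]
0.6 1.6 [109. 112. 107.] [303 200] [293 215]
0.75 11.4 [129. 130. 119.] [308 204] [298 219]
0.9 3.2 [134. 134. 123.] [312 208] [303 223]
1.05 9.3 [128. 129. 118.] [317 212] [307 228]
1.2 9.9 [128. 128. 118.] [320 217] [311 232]
1.35 9.2 [102. 102.  95.] [323 222] [314 237]
1.5 16.1 [143. 143. 137.] [324 226] [315 242]
1.65 34.6 [143. 146. 145.] [325 231] [317 246]
1.745 61.0 [173. 173. 168.] [325 234] [317 249]
1.79 60.9 [164. 166. 161.] [325 235] [317 250]
```

The bar sits at 1.745-1.79 rad, so the arm is down. As a last check I'll compare the leg's top edge and the knob numerically with the earlier pictures.

```bash
python3 - <<'E'
from h import *
S=np.array([.472,.0262]); th=np.radians(8.7); M=np.array([[np.cos(th),-np.sin(th)],[np.sin(th),np.cos(th)]])
W=lambda x,y,z:np.r_[S+M@np.array([x,y]),z]
c=load("side12"); a=cv2.imread("pics/side12.png",0);b=cv2.imread("pics/side9.png",0)
u=proj(c,W(-.035,.02,.095))[0].round().astype(int); t=b[u[1]-9:u[1]+8,u[0]-6:u[0]+9]
m=cv2.matchTemplate(a[u[1]-21:u[1]+20,u[0]-18:u[0]+21],t,cv2.TM_CCOEFF_NORMED); print("leg",cv2.minMaxLoc(m)[1],np.array(cv2.minMaxLoc(m)[3])-12)
k=proj(c,W(.019+.056,-.17,.178))[0].round().astype(int); t=b[k[1]-8:k[1]+8,k[0]-6:k[0]+4]
m=cv2.matchTemplate(a[k[1]-20:k[1]+20,k[0]-18:k[0]+16],t,cv2.TM_CCOEFF_NORMED); print("knob",cv2.minMaxLoc(m)[1],np.array(cv2.minMaxLoc(m)[3])-12)
E
```

```text
leg 0.9407619833946228 [0 0]
knob 0.8961296677589417 [0 0]
```

```bash
python3 -c "
from bench import r
print(r.close_job())"
```

```text
the job is handed in; nothing more can be done
None
```

I carried out all four steps in order and handed the job in at about 28 s; no verdict came back, pad contact was inferred (arm at 1.745–1.79 rad in the picture, not measured), and I viewed 12 pictures against the limit of 10.

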